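# Slide the tube block past the scan post into the reader bay

## Task

Dock the long blue block of microtubes in the white rack reader by pushing it along the worktop with the fingertips: swing its end nearest the scan post forward and slide that end in behind the post, then push the other end home so that the block lies flat against the reader's back face with both sensing plungers pressed. Do not pick the block up, grip it or tip it; push gently, do not force it against the post, leave the other things on the bench alone, and finish with the hand clear.

Things in the scene. Friction and masses are not known exactly. Their poses are not given: they have to be found in the camera images.
- tube_block: Long solid blue block: 280 mm along its y, 40 mm along its x, 34 mm high (43 mm over the caps of its twelve microtubes). Loose, 0.4 to 0.65 kg, slides flat under a few newtons. Origin: centre of its underside. Starts in front of the reader, shifted left, within 0.25 rad of its axes. Plain upright sides; a finger 10 to 25 mm above the worktop pushes it without tipping.
- block_end_a (a point): Centre of the block's end at its -y side, 140 mm from the block's origin, 20 mm above its underside; at the start this is the right-hand end, nearest the scan post.
- block_end_b (a point): Centre of the block's end at its +y side, 140 mm from the block's origin, 20 mm above its underside; at the start the left-hand end. Pushed square on its long side 55 mm from the middle, the block turns about a point roughly 170 mm from the middle on the other side (55 x 170 mm stays about the same for other points); pushed in the middle it moves straight.
- reader: White rack reader, fixed, no floor. Origin: centre of the bay on the worktop; x points into the bay, y left. Back face 46 mm high at x=+21.5 mm. Steel cheeks 26 mm high at the ends: inner faces y=+148 and -148 mm, from the back face to x=-9 mm, then flared outward 0.5 rad to x=-27 mm. The block docks with its y along the reader's y, either way round; fully home its origin is at about x=+1.5 mm.
- scan_post: Fixed post before the right part of the bay, axes as the reader's. Origin at its axis on the worktop, 64-70 mm before (-x) and 70-100 mm right (-y) of the reader's origin. Column 20 mm thick (collar 25 mm); foot 7 mm high, x -27 to +9 mm, 34 mm wide; scan head 30 mm wide, x -31 to +14 mm, up to 115 mm high. The block must pass behind it at an angle (0.3 to 0.4 rad to the bay works).
- plunger_left (a joint): Spring plunger standing out of the reader's back face at y = +100 mm, 18 mm high, 10 mm in diameter. 0 = out by 5 mm, 0.005 = pressed flush by the block (0.4 N, too weak to move the block away).
- plunger_right (a joint): The same plunger at y = -100 mm of the reader.
- lab_dropper_jar: Bystander: screw jar of cotton balls, 62 mm across, 80 mm high, loose, behind and left of the work. Origin under its centre.
- lab_timer: Bystander: white digital timer, 70 x 64 x 17 mm, loose, on the right.
- lab_marker: Bystander: felt marker with a red cap, 136 mm long, loose, at the right front.
- lab_micropipette: Bystander: white micropipette lying on its side, 243 mm long, 26 mm high, loose, at the left.
- lab_mouse: Bystander: black computer mouse, 111 x 60 x 36 mm, loose, at the left.
Things that resemble listed ones, but are neither listed nor needed, are in the scene too. What is shaped like the scan_post but pink or yellow is not meant.

How it is judged:
By the outcome, as a careful person would: the job done as asked, in the order asked, and still so for the second after the job is handed in, with the robot touching nothing.
It also fails if it takes over 70 s, if anything falls off the work surface, if the arm or the gripper's body presses on something with over 40 N, if the wrist force passes 120 N, or if a joint passes its speed limit or range.

## Robot

A 6-joint arm with a two-finger parallel gripper is mounted at the origin on a cart in front of the work surface, level with it; the furniture and walls round the work are solid. World frame = base frame: x ahead of the robot, y to its left, z up, the work surface at z = 0. Lengths are in mm, angles in rad, forces in N, time in s.
With the tool pointing down it reaches from about 350 to 875 mm from the base axis. Payload 4.2 kg.
Tool frame: the origin (TCP) lies on the mounting face of the last link; the fingertips stand 173 mm ahead of it and the grasp point (between the pads) lies grip_point_offset ahead of it (grip_point_offset is the distance from the TCP to the grasp point, in mm); z points along the fingers, y is the line along which they close (so a half turn about z gives the same grasp; the last joint's range is limited). The gripper opens to 85 mm and grips with 20 to 120 N. Pads are 22 mm wide; open, the fingers measure 114 mm over their backs; the gripper's body (76 mm by 85 mm) begins 54 mm behind the grasp point. The pads swing forward as they close: fully open they stand 13 mm farther back than shut.
Start: joints at [1.407, 0.385, 0.008, 0, -1.194, -0.259], TCP at [256.414, 569.958, 404.712] pointing down, gripper open.
Joint ranges: [-3.14, 3.14], [-1.21, 2.06], [-1.07, 1.41], [-3.16, 2.05], [-2.99, -0.16], [-3.1, 3.1]. Speed limits (rad/s): [2.79, 2.79, 3.14, 3.14, 3.14, 3.14].

## Interface

Orientations are given as a unit quaternion [x, y, z, w].
In Python, from bench import read_state, get_image, job_done, recognise, place_of, grip_point_offset gives the robot as it stands. The module is installed in compiled form; this text tells all that it offers.
- The arm moves only by the tool carry_out, never from a script. Its arguments are lists of equal length, an entry for each row: "slide": the shift along the tool's x, y, z in m, a list of three; "roll": the turn about the tool's z in degrees; "claw": the finger opening in m, from 0 to 0.0854. A call has 1 to 8 rows; each row is the pose to reach, as a shift and turn from the pose commanded when the call began, along the tool's axes at that moment; what a row does not reach only later rows make up. A row lasts 1/8 s, in which the tool goes at most 62.5 mm and 10.7 degrees, less where a joint would pass 70% of its speed; a pose out of reach is approached as far as the arm can. A call with a gripper value outside its range is refused whole. The fingers move at their own pace and stop on an object; the grip force is fixed at half the most. Time passes only in rows, so rows that repeat a pose let the fingers close. It gives the time, the measured TCP pose, the force, the opening and the grip force at its end, in the units of the state.
- read_state(): the state, without advancing time (a new reading comes with each control period).
- get_image(name): name is "scene" or "top" or "wrist"; returns a dict with "img" (400x640x3 uint8, red, green, blue), "z_map" (400x640 float32, mm along the optical axis (not along the pixel's ray), 0 where there is no reading), "mtx" (3x3 intrinsics, pixels), "world_from_camera" (4x4, takes a point from camera to world coordinates); the wrist camera has in their place "T_tool_cam" (4x4, takes a point from camera to tool coordinates, whose origin is the TCP and whose axes are the flange's). Camera axes: x right, y up, looking along -z (the intrinsics and any distortion apply to the point x, -y, -z); pixel columns grow to the right and rows downward; lengths in mm; the calibration is good to about 2 mm. The wrist camera is an equidistant fisheye: a pixel r from the principal point sees the ray r / f radians off the axis. A picture is of the moment at which its call begins: read the wrist's pose just before it.
- job_done(): hands the job in; it is judged then, once.
Trained networks look in a picture, given as the dict that the camera call returned (one of the last four; its "shot" number tells which), for a name from the list of things; names that differ only in an ending like _2 or _b are one class to them, and where a whole thing is asked for, a point or a joint stands for the part that bears it (a point fixed in the world has none). Each returns a list of dicts, best first, with "conf" (0 to 1); they miss things now and then, are a little off and sometimes report something else, mostly with a low value. They report only what shows in the picture. A call takes as long as a camera call. They do not tell look-alikes from the thing itself.
- recognise(picture, thing): "at" ([column, row] in pixels, amid what is visible of it).
- place_of(picture, thing): "at" ([column, row] in pixels: a listed point, or the origin of a listed thing).
The state is a dict: "clock": time; "joints": joint angles; "joint_vel": joint speeds; "joint_efforts": joint torques, N m; "position": TCP position; "ee_rot": TCP orientation; "contact_force": force on the tool from outside, world axes, zero at the start; "wrist_torque": the same for the moment, N m; "gripper_width": finger opening in mm; "grasp_force": force on a finger pad.
Only numpy, scipy, OpenCV 4.12 (cv2) and the standard library are available. Lean on these libraries where they do the work, as an engineer would, in place of code of your own. Each camera call takes 0.05 s, during which the arm holds its last target. There are 200 camera calls.

## Working session

There is one attempt and no reset: what is moved stays moved. The work goes in short steps, Python scripts to look and compute and a tool call to move; the robot and the scene stay as the last step left them, time stands still between calls to the robot, and variables do not carry over. Pictures are saved under pics/ and viewed, at most 10 in all, crops included, and the job is handed in when it is done.

Besides the shell and the picture viewer there is one more tool, called after "Request:" as name(argument=value, ...) on one line, values as JSON. carry_out: Moves the arm, as the interface text tells. Its arguments: {"type":"object","properties":{"slide":{"type":"array"},"roll":{"type":"array"},"claw":{"type":"array"}},"required":["slide","roll","claw"]}

```bash
mkdir -p pics; cat > h.py <<'E'
import numpy as np, cv2
from bench import *
def save(p,n): cv2.imwrite('pics/'+n+'.png',p['img'][:,:,::-1])
def ray(p,uv):
    K=p['mtx'];T=np.array(p['world_from_camera'])
    d=np.array([(uv[0]-K[0][2])/K[0][0],-(uv[1]-K[1][2])/K[1][1],-1.])
    return T[:3,3],T[:3,:3]@d
def on_z(p,uv,z):
    o,d=ray(p,uv);return o+d*(z-o[2])/d[2]
def cloud(p):
    K=np.array(p['mtx']);T=np.array(p['world_from_camera']);z=p['z_map']
    v,u=np.indices(z.shape)
    P=np.stack([(u-K[0,2])/K[0,0]*z,-(v-K[1,2])/K[1,1]*z,-z],-1)
    return P@T[:3,:3].T+T[:3,3]
E
python3 - <<'E'
from h import *
s=read_state();print(s,grip_point_offset)
p=get_image('top');save(p,'top0')
C=cloud(p)
for t,z in [('tube_block',0),('block_end_a',20),('block_end_b',20),('reader',0),('scan_post',0),('plunger_left',9)]:
    for f in (recognise,place_of):
        r=f(p,t)
        print(t,f.__name__,[(np.round(x['at']),round(x['conf'],2),on_z(p,x['at'],z).round(1)) for x in r[:3]])
q=get_image('scene');save(q,'sc0')
for t,z in [('block_end_a',20),('block_end_b',20),('reader',0),('scan_post',0)]:
    r=place_of(q,t);print(t,[(np.round(x['at']),round(x['conf'],2),on_z(q,x['at'],z).round(1)) for x in r[:3]])
E
```

```text
{'clock': 0.0, 'joints': array([ 1.40659973e+00,  3.85563614e-01,  6.60939432e-03, -4.95868796e-04,
       -1.19400892e+00, -2.58603007e-01]), 'joint_vel': array([ 0.00161403,  0.00179576, -0.00183013, -0.00146099,  0.0001319 ,
        0.00152359]), 'joint_efforts': array([ 7.40584692e-04, -3.92286229e+01,  1.88398612e+01,  4.18615490e+00,
       -4.66428770e-03,  7.49506825e-06]), 'position': array([256.32774645, 569.78827858, 403.61094097]), 'ee_rot': array([ 9.77718356e-01, -2.09918052e-01, -1.79065274e-04,  1.09307258e-03]), 'contact_force': array([ 0.92373466, -1.41508635, -0.15909847]), 'wrist_torque': array([-0.02012904,  0.04514572, -0.00217959]), 'grasp_force': 0.0, 'gripper_width': 85.20939175387807} 154.70000000000002
tube_block call [(array([335., 217.]), 0.57, array([493.2, -32.8,   0. ]))]
tube_block call [(array([334., 218.]), 0.94, array([490.1, -31.8,   0. ])), (array([424., 253.]), 0.66, array([ 371.4, -334.1,    0. ]))]
block_end_a call [(array([330., 221.]), 0.83, array([479.6, -15.7,  20. ]))]
block_end_a call [(array([294., 218.]), 0.61, array([491.1, 103.2,  20
[... 353 characters left out ...]
 ]))]
reader call [(array([364., 179.]), 0.81, array([ 624.1, -132.4,    0. ]))]
scan_post call [(array([396., 199.]), 0.68, array([ 554.4, -241. ,    0. ])), (array([374., 252.]), 0.6, array([ 375.3, -163.4,    0. ])), (array([332., 251.]), 0.6, array([379.6, -23.5,   0. ]))]
scan_post call [(array([332., 248.]), 0.72, array([388.6, -23.6,   0. ])), (array([372., 251.]), 0.62, array([ 380.7, -156.7,    0. ])), (array([401., 224.]), 0.6, array([ 470.7, -258.6,    0. ]))]
plunger_left call []Traceback (most recent call last):
  File "<stdin>", line 7, in <module>
ValueError: it knows: block_end, lab_dropper_jar, lab_marker, lab_micropipette, lab_mouse, lab_timer, reader, scan_post, tube_block
```

View pics/top0.png

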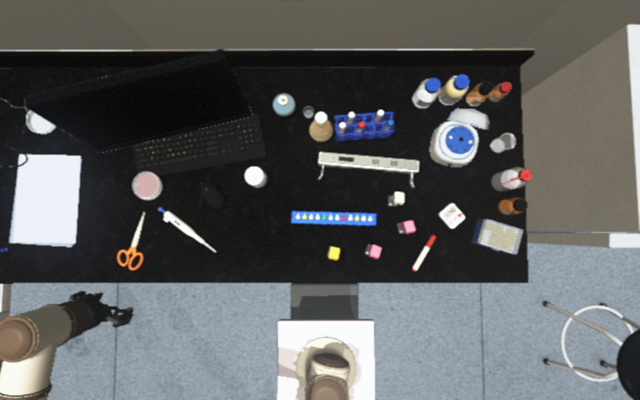

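The top view shows the blue block at columns 291–377, row 218. The reader runs from (318,160) to (420,170), and the white scan post is near (397,199). The pink and yellow look-alikes are at (406,227), (373,252) and (334,253).

```bash
python3 - <<'E'
from h import *
p=get_image('top');C=cloud(p);im=p['img'].astype(int)
R,G,B=im[...,0],im[...,1],im[...,2]
v,u=np.indices(R.shape)
m=(B>R+60)&(B>90)&(u>280)&(u<390)&(v>205)&(v<230)
m=cv2.morphologyEx(m.astype('uint8'),cv2.MORPH_CLOSE,np.ones((5,5)))>0
print('block z',np.percentile(C[m][:,2],[5,50,95]).round(1),m.sum())
K=np.array(p['mtx']);print(K, np.array(p['world_from_camera']).round(3))
def rect(m,z):
    P=np.array([on_z(p,(a,b),z)[:2] for b,a in zip(*np.nonzero(m))],'float32');return cv2.minAreaRect(P),P.mean(0)
print(rect(m,34))
m=(C[...,2]>30)&(C[...,2]<60)&(u>312)&(u<425)&(v>145)&(v<182)
print('reader',m.sum(),rect(m,46),np.percentile(C[m][:,2],[5,50,95]))
m=(C[...,2]>20)&(u>385)&(u<408)&(v>188)&(v<210)
print('post',m.sum(),C[m][:,2].max(),C[m].mean(0),C[m].min(0),C[m].max(0))
c=np.ascontiguousarray(p['img'][140:265,280:460,::-1]);cv2.imwrite('pics/crop0.png',cv2.resize(c,None,fx=4.4,fy=4.4,interpolation=cv2.INTER_CUBIC))
q=get_image('scene');save(q,'sc0')
for t,z in [('block_end_a',20),('reader',0),('scan_post',0)]:
    r=place_of(q,t);print(t,[(np.round(x['at']),round(x['conf'],2),on_z(q,x['at'],z).round(1)) for x in r[:4]])
E
```

```text
block z [ 1.6 35.  44.5] 1147
[[374.0706209    0.         320.00694806]
 [  0.         374.0706209  203.54337896]
 [  0.           0.           1.        ]] [[-2.00000e-03  9.98000e-01 -6.80000e-02  4.53448e+02]
 [-1.00000e+00 -2.00000e-03 -2.00000e-03  1.38390e+01]
 [-2.00000e-03  6.80000e-02  9.98000e-01  1.26957e+03]
 [ 0.00000e+00  0.00000e+00  0.00000e+00  1.00000e+00]]
(((490.7771301269531, -27.677597045898438), (281.6793212890625, 44.19796371459961), 88.23316955566406), array([490.69653, -27.82338], dtype=float32))
reader 1271 (((668.4091796875, -144.39422607421875), (330.2622985839844, 54.609920501708984), 84.61732482910156), array([ 674.0004 , -145.27663], dtype=float32)) [39.44724992 51.47898009 56.26323273]
post 145 1269.5704777874453 [ 550.14885289 -228.03750492  108.58329944] [ 453.44773406 -246.8203368    20.8655341 ] [ 569.44180666   13.83850428 1269.57047779]
block_end_a [(array([283., 201.]), 0.98, array([495. , 125.1,  20. ])), (array([370., 236.]), 0.68, array([ 493. , -172.7,   20. ]))]
reader [(array([380., 209.]), 0.88, array([ 623.6, -148.3,    0. ]))]
scan_post [(array([312., 247.]), 0.85, array([390.2, -34. ,   0. ])), (array([397., 234.]), 0.84, array([ 554.1, -233.8,    0. ])), (array([326., 220.]), 0.67, array([504.3, -20.9,   0. ])), (array([355., 263.]), 0.58, array([ 396.4, -169.5,    0. ]))]
```

View pics/crop0.png

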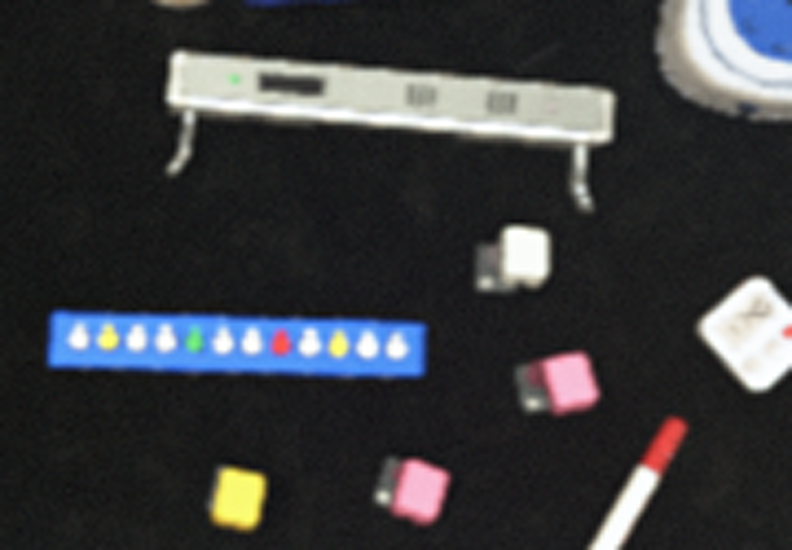

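View pics/sc0.png

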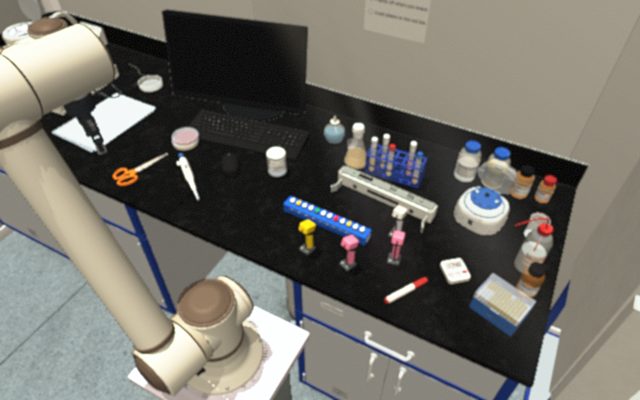

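The scene view matches the top view: the white post at about (398,228) stands in front of the reader's right part, a pink one is just before it, and the yellow and other pink posts are in front of the block. I'll go above the work for one close look.

Request:
carry_out(slide=[[0.043,0.042,0],[0.086,0.084,0],[0.129,0.126,0],[0.172,0.168,0],[0.215,0.21,0],[0.258,0.252,0],[0.301,0.294,0],[0.344,0.336,0]], roll=[-3,-6,-9,-12,-15,-18,-21,-24], claw=[0,0,0,0,0,0,0,0])

```text
clock: 1.85
position: [432.5, 120.5, 405.2]
ee_rot: [1.0, -0.001, 0.001, -0.0]
contact_force: [1.4, 1.4, -0.2]
gripper_width: -0.0
grasp_force: 0.0
```

```bash
cat >> h.py <<'E'
def yaw(q):
    from scipy.spatial.transform import Rotation as R
    x=R.from_quat(q).as_matrix()[:,0];return np.arctan2(x[1],x[0])
def togo(x,y,z,psi):
    "world TCP target and tool-x yaw (rad) -> slide m, roll deg"
    s=read_state();w=yaw(s['ee_rot']);d=np.array([x,y,z])-s['position']
    c,n=np.cos(w),np.sin(w)
    print('clock',s['clock'],'pos',s['position'].round(1),'yaw',round(w,3),'F',s['contact_force'].round(1))
    print('slide',np.round([c*d[0]+n*d[1],n*d[0]-c*d[1],-d[2]],1),'roll',round(-np.degrees(psi-w),1))
E
python3 -c "
from h import *
togo(520,-120,400,0)"
```

```text
clock 1.85 pos [432.5 120.5 405.2] yaw -0.002 F [ 1.4  1.4 -0.2]
slide [ 87.9 240.4   5.2] roll -0.1
```

Request:
carry_out(slide=[[0.018,0.05,0.0],[0.036,0.1,0.0],[0.054,0.15,0.0],[0.072,0.2,0.0],[0.088,0.24,0.0],[0.088,0.24,0.0]], roll=[0,0,0,0,0,0], claw=[0,0,0,0,0,0])

```text
clock: 2.6
position: [519.9, -120.3, 404.2]
ee_rot: [1.0, -0.004, -0.0, 0.0]
contact_force: [0.9, 0.3, -0.1]
gripper_width: 0.0
grasp_force: 0.0
```

```bash
cat >> h.py <<'E'
def wrist():
    from scipy.spatial.transform import Rotation as R
    s=read_state();p=get_image('wrist')
    T=np.eye(4);T[:3,:3]=R.from_quat(s['ee_rot']).as_matrix();T[:3,3]=s['position']
    p['W']=T@np.array(p['T_tool_cam']);return p
def wcloud(p):
    K=np.array(p['mtx']);z=p['z_map'];v,u=np.indices(z.shape)
    X=(u-K[0,2])/K[0,0];Y=(v-K[1,2])/K[1,1];r=np.hypot(X,Y)+1e-9
    t=np.tan(np.minimum(r,1.5))/r
    P=np.stack([X*t*z,-Y*t*z,-z],-1)
    return P@p['W'][:3,:3].T+p['W'][:3,3]
def wproj(p,P):
    Q=(np.asarray(P,float)-p['W'][:3,3])@p['W'][:3,:3]
    x,y,z=Q[...,0],-Q[...,1],-Q[...,2];r=np.hypot(x,y);th=np.arctan2(r,z);K=np.array(p['mtx'])
    return np.stack([K[0,2]+K[0,0]*th*x/r,K[1,2]+K[1,1]*th*y/r],-1)
def orth(p,C,lo,hi,z0,z1,n):
    "top-down map 0.5px/mm*: u=-y, v=-x"
    im=np.zeros((int(hi[0]-lo[0]),int(hi[1]-lo[1]),3),'uint8')
    m=(C[...,2]>z0)&(C[...,2]<z1)&(p['z_map']>0)
    for P,c in zip(C[m],p['img'][m]):
        i,j=int(hi[0]-P[0]),int(hi[1]-P[1])
        if 0<=i<im.shape[0] and 0<=j<im.shape[1]: im[i,j]=c[::-1]
    return im
E
python3 - <<'E'
from h import *
p=wrist();save(p,'w0');C=wcloud(p);im=p['img'].astype(int);R,G,B=im[...,0],im[...,1],im[...,2]
print(p['mtx'],p['W'].round(2))
blue=(B>R+50)&(B>80)&(C[...,2]>28)&(C[...,2]<40)&(C[...,0]<560)&(p['z_map']>0)
P=C[blue][:,:2].astype('float32');print('block',len(P),cv2.minAreaRect(P),np.median(C[blue][:,2]))
pl=(np.abs(C[...,0]-624)<120)&(np.abs(C[...,1]+140)<200)&(C[...,2]>8)&(C[...,0]>560)
top=pl&(C[...,2]>38)&(C[...,2]<58);print('top',top.sum(),cv2.minAreaRect(C[top][:,:2].astype('float32')),np.median(C[top][:,2]))
ch=pl&(C[...,2]>18)&(C[...,2]<30);print('mid',ch.sum())
po=(np.abs(C[...,0]-555)<60)&(np.abs(C[...,1]+235)<50)&(C[...,2]>90)&(C[...,2]<125)
print('post',po.sum(),cv2.minAreaRect(C[po][:,:2].astype('float32')) if po.sum() else 0,C[po][:,2].max() if po.sum() else 0)
o=np.zeros((400,500,3),'uint8')
m=(C[...,2]>4)&(C[...,2]<125)&(p['z_map']>0)
a=C[m];a=a[np.argsort(a[:,2])];i=(740-a[:,0]).astype(int);j=(160-a[:,1]).astype(int)
k=(i>=0)&(i<400)&(j>=0)&(j<500)
o[i[k],j[k]]=cv2.applyColorMap((a[k,2]*2).astype('uint8').reshape(-1,1),cv2.COLORMAP_JET)[:,0]
cv2.imwrite('pics/o0.png',o)
E
```

```text
[[309.70691629   0.         321.81289208]
 [  0.         309.70691629 199.07409621]
 [  0.           0.           1.        ]] [[-1.0000e-02  9.6000e-01  2.8000e-01  5.9077e+02]
 [-1.0000e+00 -1.0000e-02 -0.0000e+00 -1.2107e+02]
 [ 0.0000e+00 -2.8000e-01  9.6000e-01  3.7400e+02]
 [ 0.0000e+00  0.0000e+00  0.0000e+00  1.0000e+00]]
block 5611 ((466.2003173828125, -202.02899169921875), (632.3052368164062, 77.47675323486328), 86.59547424316406) 34.41513039900207
top 10320 ((632.2741088867188, -138.9222869873047), (331.4776916503906, 129.37188720703125), 84.90507507324219) 52.19883008142034
mid 1071
post 1327 ((551.0615844726562, -228.79733276367188), (30.561769485473633, 41.59388732910156), 82.06905364990234) 113.47804483224098
```

View pics/w0.png

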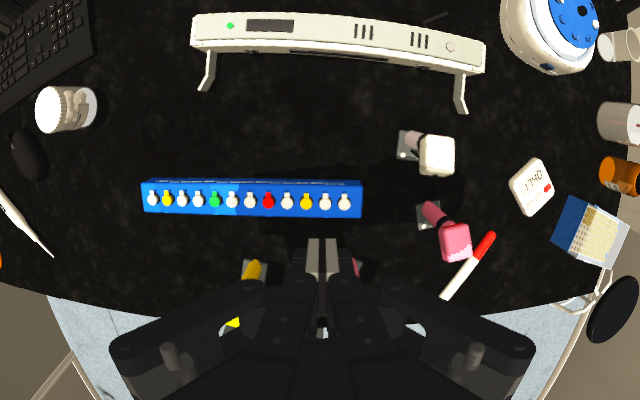

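View pics/o0.png

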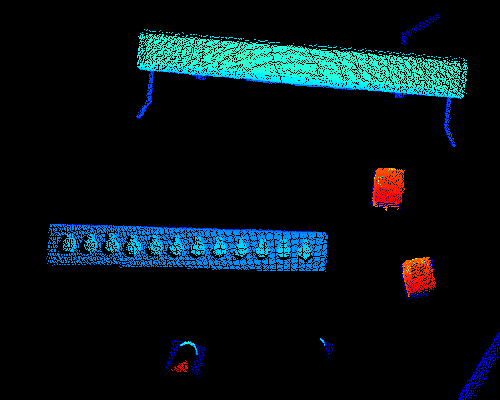

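The wrist view is clear: the reader spans (190–485, 15–70) with both cheeks visible, the post head is at (437,155) with its foot at (405,145), and the block spans (141–362, 180–217). Next I'll fit the poses.

```bash
cat >> h.py <<'E'
def find(p):
    "block (x,y,yaw), from wrist cloud: top-face points 28..50 mm high, blue"
    C=wcloud(p);im=p['img'].astype(int);R,G,B=im[...,0],im[...,1],im[...,2]
    m=(B>R+50)&(B>80)&(C[...,2]>27)&(C[...,2]<38)&(C[...,0]<690)&(C[...,1]<200)&(p['z_map']>0)
    n,l,st,_=cv2.connectedComponentsWithStats(cv2.morphologyEx(m.astype('uint8'),cv2.MORPH_CLOSE,np.ones((9,9))))
    k=1+np.argmax(st[1:,4]);m&=(l==k)
    (c,(w,h),a)=cv2.minAreaRect(C[m][:,:2].astype('float32'))
    a=np.radians(a if w>h else a+90)-np.pi/2   # long axis as block y
    a=(a+np.pi/2)%np.pi-np.pi/2
    return np.array([c[0],c[1],a]),(w,h)
E
python3 - <<'E'
from h import *
p=wrist();C=wcloud(p);v=p['z_map']>0
print('block',find(p))
ff=v&(C[...,2]>5)&(C[...,2]<40)&(C[...,0]>630)&(C[...,0]<690)&(C[...,1]<0)&(C[...,1]>-280)
P=C[ff][:,:2];print(len(P))
k=np.ones(len(P),bool)
for _ in range(8):
    s,b=np.polyfit(P[k,1],P[k,0],1);r=P[:,0]-s*P[:,1]-b;k=np.abs(r)<2.5
th=-np.arctan(s);print('theta',th,'inl',k.sum(),'std',r[k].std())
ex=np.array([np.cos(th),np.sin(th)]);ey=np.array([-ex[1],ex[0]])
D=C[...,:2]@np.stack([ex,ey],1)
back=(P[k]@ex).mean();print('back',back)
for lo,hi,name in((-40,60,'L'),(-330,-240,'R')):
    m=v&(C[...,2]>6)&(C[...,2]<30)&(D[...,0]<back-8)&(D[...,0]>back-29)&(C[...,1]>lo)&(C[...,1]<hi)
    print(name,m.sum(),np.percentile(D[m][:,1],[2,50,98]).round(1),np.percentile(C[m][:,2],[2,98]))
m=v&(C[...,2]>75)&(C[...,2]<125)&(C[...,1]<-205)&(C[...,1]>-255)&(C[...,0]>525)&(C[...,0]<590)
print('head x',np.percentile(D[m][:,0]-back+21.5,[1,99]),'y',np.percentile(D[m][:,1],[1,99]),'z',C[m][:,2].min())
m=v&(C[...,2]>2.5)&(C[...,2]<12)&(C[...,1]<-190)&(C[...,1]>-260)&(C[...,0]>520)&(C[...,0]<600)
print('foot x',np.percentile(D[m][:,0]-back+21.5,[1,99]),'y',np.percentile(D[m][:,1],[1,99]))
E
```

```text
block (array([ 4.91620941e+02, -2.72956390e+01, -2.81637275e-02]), (279.99713134765625, 41.05039596557617))
1383
theta -0.08951077299073497 inl 1337 std 0.7491451112954362
back 666.1137959073496
L 148 [65.7 67.  69.9] [ 7.04601692 27.512724  ]
R 157 [-232.7 -229.5 -228.4] [ 6.47068143 27.53670403]
head x [-93.6813883  -55.43711195] y [-192.60504467 -163.76996789] z 75.03488026160119
foot x [-93.34295224 -47.69961173] y [-194.71997798 -161.51224737]
```

Request:
carry_out(slide=[[-0.035,-0.024,0.02],[-0.07,-0.048,0.05],[-0.07,-0.048,0.1],[-0.07,-0.048,0.15],[-0.07,-0.048,0.19],[-0.07,-0.048,0.215],[-0.07,-0.048,0.216]], roll=[0,1,1,1,1,1,1], claw=[0,0,0,0,0,0,0])

```text
clock: 3.58
position: [448.8, -68.8, 187.7]
ee_rot: [1.0, -0.01, -0.002, 0.0]
contact_force: [0.3, 0.2, 1.1]
gripper_width: 0.1
grasp_force: 0.0
```

```bash
python3 -c "
from h import *
togo(459+60,-71,188,.2)
p=wrist();print(find(p));save(p,'w1')"
```

```text
clock 3.575 pos [448.8 -68.8 187.7] yaw -0.02 F [0.3 0.2 1.1]
slide [70.2  0.8 -0.3] roll -12.6
(array([ 4.91292633e+02, -2.69909973e+01, -2.90947686e-02]), (279.88165283203125, 41.005672454833984))
```

Request:
carry_out(slide=[[0.007,0.002,0],[0.014,0.002,0],[0.021,0.002,0],[0.028,0.002,0],[0.035,0.002,0],[0.042,0.002,0],[0.049,0.002,0],[0.054,0.002,0]], roll=[0,0,-1,-3,-4,-6,-7,-8], claw=[0,0,0,0,0,0,0,0])

```text
clock: 4.62
position: [503.2, -73.1, 189.0]
ee_rot: [0.998, 0.059, -0.001, 0.0]
contact_force: [-5.4, -0.3, 4.9]
gripper_width: 0.4
grasp_force: 2.8
```

```bash
cat >> h.py <<'E'
O=np.array([634.7,-139.0]);TH=-0.0895
def rel(b):
    c,s=np.cos(TH),np.sin(TH);d=b[:2]-O
    return np.array([c*d[0]+s*d[1],-s*d[0]+c*d[1],b[2]-TH])
E
python3 -c "
from h import *
togo(0,0,188,.25)
p=wrist();b,w=find(p);print(b,w,rel(b))"
```

```text
clock 4.625 pos [503.2 -73.1 189. ] yaw 0.119 F [-5.4 -0.3  4.9]
slide [-491.1 -132.1    1. ] roll -7.5
[ 5.27761292e+02 -2.41588440e+01  1.29595419e-01] (40.56354522705078, 280.2731628417969) [-116.77525845  104.82326794    0.21909542]
```

Request:
carry_out(slide=[[0.006,0,0],[0.012,0,0],[0.018,0,0],[0.024,0,0],[0.03,0,0],[0.034,0,0]], roll=[-1,-3,-4,-5,-6,-7], claw=[0,0,0,0,0,0])

```text
clock: 5.42
position: [537.7, -68.7, 188.7]
ee_rot: [0.993, 0.121, 0.0, 0.0]
contact_force: [-5.2, -1.0, 3.5]
gripper_width: -0.1
grasp_force: 2.6
```

```bash
python3 -c "
from h import *
togo(0,0,188,.25)
p=wrist();b,w=find(p);print(b,w,rel(b))"
```

```text
clock 5.425 pos [537.7 -68.7 188.7] yaw 0.242 F [-5.2 -1.   3.5]
slide [-505.6 -195.4    0.7] roll -0.5
[ 5.56106445e+02 -1.70045929e+01  2.57198178e-01] (40.0100212097168, 279.8757629394531) [-89.18300574 114.48239026   0.34669818]
```

Request:
carry_out(slide=[[-0.03,0,0],[-0.03,0,-0.06],[-0.03,-0.05,-0.08],[0.0,-0.1,-0.08],[0.015,-0.15,-0.08],[0.0275,-0.2,-0.08],[0.0275,-0.226,-0.08],[0.0275,-0.226,-0.08]], roll=[0,5,15,25,35,45,55,65], claw=[0,0,0.016,0.016,0.016,0.016,0.016,0.016])

```text
clock: 6.48
position: [511.1, 160.4, 269.3]
ee_rot: [0.901, -0.433, 0.002, -0.003]
contact_force: [-0.4, -0.4, 0.4]
gripper_width: 16.1
grasp_force: 0.0
```

```bash
python3 -c "
from h import *
p=wrist();b,w=find(p);print(b,w,rel(b))
e=b[:2]+163*np.array([-np.sin(b[2]),np.cos(b[2])]);print(e,b[2]-np.pi/2)
togo(*e,188,b[2]-np.pi/2)"
```

```text
[5.38434143e+02 5.10542526e+01 2.58460316e-01] (40.6473274230957, 138.53729248046875) [-112.86771328  180.6892732     0.34796032]
[496.77259605 208.64015142] -1.3123360103704884
clock 6.525 pos [511.1 159.5 269.3] yaw -0.9 F [-0.1  1.2 -0.4]
slide [-47.4 -19.3  81.3] roll 23.6
```

Request:
carry_out(slide=[[0,0,0],[0,0,0.02],[0.0,0.0,0.05],[0.0,0.0,0.075],[0.008,0.004,0.081],[0.016,0.0085,0.081],[0.016,0.0085,0.081]], roll=[10,20,23.6,23.6,23.6,23.6,23.6], claw=[0.016,0.016,0.016,0.016,0.016,0.016,0.016])

```text
clock: 7.4
position: [514.2, 138.8, 188.8]
ee_rot: [0.794, -0.608, 0.001, -0.001]
contact_force: [-0.3, 0.5, 0.4]
gripper_width: 16.0
grasp_force: 0.0
```

```bash
python3 -c "
from h import *
togo(514.5,142,188,-1.314)
p=wrist();save(p,'w2');b,w=find(p);print(b,w,rel(b))"
```

```text
clock 7.4 pos [514.2 138.8 188.8] yaw -1.307 F [-0.3  0.5  0.4]
slide [-3.  -1.1  0.8] roll 0.4
[5.33183899e+02 7.04735718e+01 2.59574749e-01] (40.31365203857422, 97.012451171875) [-119.83265322  199.56159769    0.34907475]
```

View pics/w2.png

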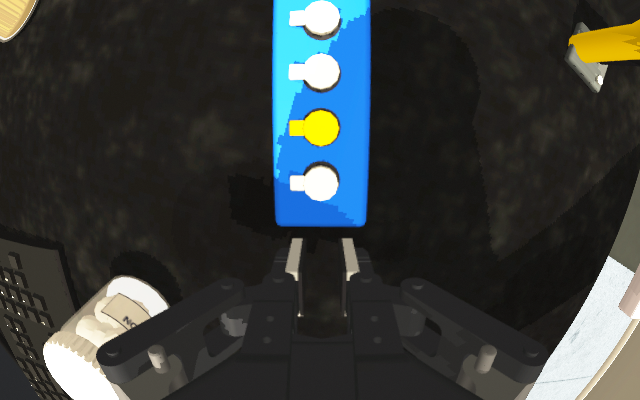

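The two fingertips stand centred on the block's end (about (322,240) against the block's centre column 320). Pushing along its axis.

Request:
carry_out(slide=[[0.006,0,0],[0.014,0,0],[0.022,0,0],[0.03,0,0],[0.038,0,0],[0.046,0,0],[0.054,0,0],[0.06,0,0]], roll=[0,0,0,0,0,0,0,0], claw=[0.016,0.016,0.016,0.016,0.016,0.016,0.016,0.016])

```text
clock: 8.45
position: [529.8, 81.5, 188.3]
ee_rot: [0.794, -0.607, 0.0, -0.001]
contact_force: [-1.6, 4.8, 4.5]
gripper_width: 16.1
grasp_force: 2.8
```

```bash
cat >> h.py <<'E'
def partial():
    "block centre from its visible end b"
    p=wrist();b,w=find(p);L=max(w);e=np.array([-np.sin(b[2]),np.cos(b[2])])
    eb=b[:2]+L/2*e;c=np.r_[eb-140*e,b[2]];r=rel(c)
    ea=r[:2]-140*np.array([-np.sin(r[2]),np.cos(r[2])])
    print('L',round(L),'world',c.round(3),'rel',r.round(3),'end a rel',ea.round(1));return c
E
python3 -c "
from h import *
togo(0,0,188,-1.314);partial()"
```

```text
clock 8.45 pos [529.8  81.5 188.3] yaw -1.306 F [-1.6  4.8  4.5]
slide [-6.020e+01  5.326e+02  3.000e-01] roll 0.5
L 109 world [ 5.70224e+02 -6.29830e+01  2.66000e-01] rel [-71.013  69.95    0.355] end a rel [-22.3 -61.3]
```

Request:
carry_out(slide=[[0.008,-0.0005,0],[0.016,-0.001,0],[0.024,-0.002,0],[0.032,-0.0025,0],[0.04,-0.003,0],[0.048,-0.004,0],[0.056,-0.0045,0],[0.062,-0.005,0]], roll=[0.4,0.8,1.2,1.6,2,2.4,2.8,3], claw=[0.016,0.016,0.016,0.016,0.016,0.016,0.016,0.016])

```text
clock: 9.5
position: [550.6, 23.0, 188.1]
ee_rot: [0.778, -0.628, 0.0, -0.001]
contact_force: [-1.7, 5.8, 3.7]
gripper_width: 16.4
grasp_force: 2.8
```

```bash
python3 -c "
from h import *
togo(0,0,188,-1.314);partial()"
```

```text
clock 9.5 pos [550.6  23.  188.1] yaw -1.358 F [-1.7  5.8  3.7]
slide [-9.37e+01  5.43e+02  1.00e-01] roll -2.5
L 109 world [ 5.83617e+02 -1.23796e+02  2.13000e-01] rel [-52.238  10.577   0.303] end a rel [ -10.5 -123. ]
```

Request:
carry_out(slide=[[0.006,0,0],[0.012,0,0],[0.016,0,0],[0.016,0,0],[-0.015,0,0],[-0.03,0,0]], roll=[0,0,0,0,0,0], claw=[0.016,0.016,0.016,0.016,0.016,0.016])

```text
clock: 10.3
position: [543.2, 52.6, 187.1]
ee_rot: [0.778, -0.628, -0.0, 0.001]
contact_force: [0.4, 0.2, 1.3]
gripper_width: 15.8
grasp_force: 0.0
```

```bash
python3 -c "
from h import *
c=partial()
ex=np.array([np.cos(c[2]),np.sin(c[2])]);ey=np.array([-ex[1],ex[0]])
t=c[:2]+ex*(-20-11-15)+ey*85;print(t);togo(*t,188,c[2])"
```

```text
L 61 world [ 5.86857e+02 -1.40669e+02  2.12000e-01] rel [-47.502  -5.939   0.302] end a rel [  -5.9 -139.6]
[523.98445839 -67.26609684]
clock 10.35 pos [543.2  53.8 187.2] yaw -1.357 F [ 0.1  0.6 -0.1]
slide [114.2  44.5  -0.8] roll -89.9
```

Request:
carry_out(slide=[[0,0,-0.05],[0.02,0.03,-0.08],[0.065,0.045,-0.08],[0.105,0.0445,-0.08],[0.139,0.0445,-0.08],[0.139,0.0445,-0.08],[0.139,0.0445,-0.08],[0.139,0.0445,-0.06]], roll=[-10,-20,-30,-40,-50,-60,-70,-80], claw=[0,0,0,0,0,0,0,0])

```text
clock: 11.35
position: [530.0, -93.6, 248.5]
ee_rot: [1.0, 0.022, 0.001, 0.0]
contact_force: [0.1, 0.2, 0.4]
gripper_width: 0.0
grasp_force: 0.0
```

Request:
carry_out(slide=[[0,0,0],[0,0,0.03],[0,0,0.055],[0,0,0.06],[0,0,0.06]], roll=[-10,-10,-10,-10,-10], claw=[0,0,0,0,0])

```text
clock: 11.98
position: [529.8, -93.2, 187.7]
ee_rot: [0.994, 0.106, -0.0, 0.0]
contact_force: [0.7, 0.7, 0.2]
gripper_width: -0.3
grasp_force: 0.0
```

```bash
python3 -c "
from h import *
p=wrist();save(p,'w3');b,w=find(p);print(b,w,rel(b));togo(529,-92,188,.212)
s=read_state();d=s['position'][:2]-b[:2];e=np.array([np.cos(b[2]),np.sin(b[2])]);print('tool in block',d@e,d@[-e[1],e[0]])"
```

```text
[ 5.88137390e+02 -1.44825745e+02  2.11573884e-01] (40.35926818847656, 288.8694763183594) [-45.85553692  -9.96421958   0.30107388]
clock 12.025 pos [530.1 -93.1 188.3] yaw 0.213 F [ 0.3 -0.3  0.3]
slide [-0.8 -1.3  0.3] roll 0.0
tool in block -45.897107583952895 62.7795654399285
```

View pics/w3.png

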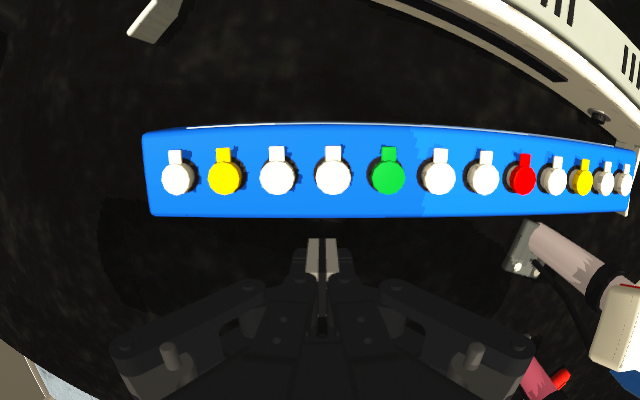

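The block's right end is inside the right cheek, at (620,180), and clear behind the post, whose foot is at (525,245). Next I'll push end b home.

Request:
carry_out(slide=[[0.009,0,0],[0.018,0,0],[0.026,0.0005,0],[0.034,0.001,0],[0.042,0.002,0],[0.05,0.0035,0],[0.058,0.005,0],[0.062,0.006,0]], roll=[0,0,2,4,6,8,10,12], claw=[0,0,0,0,0,0,0,0])

```text
clock: 13.02
position: [592.5, -85.5, 187.6]
ee_rot: [1.0, 0.0, 0.0, -0.0]
contact_force: [-3.5, 1.7, 2.3]
gripper_width: 0.3
grasp_force: 1.8
```

```bash
python3 -c "
from h import *
p=wrist();b,w=find(p);print(b,w,rel(b));togo(529,-92,188,-.09)
s=read_state();d=s['position'][:2]-b[:2];e=np.array([np.cos(b[2]),np.sin(b[2])]);print('tool in block',d@e,d@[-e[1],e[0]])
partial()"
```

```text
[ 6.23842468e+02 -1.43793518e+02  4.28830313e-03] (40.065757751464844, 280.44854736328125) [-10.38562765  -5.74478452   0.0937883 ]
clock 13.075 pos [592.8 -85.6 187.6] yaw 0.0 F [-1.7  0.9 -0.8]
slide [-63.8   6.4  -0.4] roll 5.2
tool in block -30.81562351424193 58.346548428581684
L 280 world [ 6.24046e+02 -1.43562e+02  2.00000e-03] rel [-10.204  -5.496   0.092] end a rel [   2.6 -144.9]
```

Request:
carry_out(slide=[[0.004,0,0],[0.008,0,0],[0.012,0.0005,0],[0.015,0.0005,0],[0.017,0.001,0]], roll=[1,2,3,4,5], claw=[0,0,0,0,0])

```text
clock: 13.75
position: [608.8, -86.5, 187.6]
ee_rot: [0.999, -0.043, -0.0, -0.0]
contact_force: [-2.6, 3.3, 0.7]
gripper_width: 0.1
grasp_force: 1.6
```

```bash
python3 -c "
from h import *
p=wrist();b,w=find(p);print(b,w,rel(b));togo(529,-92,188,-.09)"
```

```text
[ 6.34792175e+02 -1.46237885e+02 -8.32424262e-02] (279.44189453125, 39.69963836669922) [ 7.38732549e-01 -7.20067656e+00  6.25757381e-03]
clock 13.8 pos [609.  -86.6 187.6] yaw -0.086 F [-1.5  1.1 -0.9]
slide [-79.2  12.2  -0.4] roll 0.3
```

Request:
carry_out(slide=[[0.001,0,0],[0.002,0,0],[0.002,0,0],[-0.012,0,0],[-0.012,0.03,0],[-0.012,0.06,0],[-0.004,0.06,0],[0.0,0.06,0]], roll=[0,0,0,0,0,0,0,0], claw=[0,0,0,0,0,0,0,0])

```text
clock: 14.8
position: [604.2, -146.6, 188.2]
ee_rot: [0.999, -0.042, 0.001, 0.0]
contact_force: [0.6, 0.5, 0.8]
gripper_width: 0.1
grasp_force: 0.0
```

```bash
python3 -c "
from h import *
p=wrist();b,w=find(p);print(b,w,rel(b));togo(529,-92,188,-.09)
s=read_state();d=s['position'][:2]-b[:2];e=np.array([np.cos(b[2]),np.sin(b[2])]);print('tool in block',d@e,d@[-e[1],e[0]])"
```

```text
[ 6.35183533e+02 -1.48941818e+02 -9.48855002e-02] (285.31939697265625, 39.47468566894531) [ 1.37020270e+00 -9.85880816e+00 -5.38550016e-03]
clock 14.85 pos [ 604.6 -146.2  188.1] yaw -0.084 F [ 0.7  0.4 -0.6]
slide [-79.9 -47.7   0.1] roll 0.4
tool in block -30.702678976950395 -0.14165987160681834
```

Contact is imminent, so I'll press gently in the middle and watch the force.

Request:
carry_out(slide=[[0.001,0,0],[0.002,0,0],[0.003,0,0],[0.004,0,0],[0.004,0,0]], roll=[0,0,0,0,0], claw=[0,0,0,0,0])

```text
clock: 15.48
position: [606.1, -146.4, 187.3]
ee_rot: [0.999, -0.042, -0.003, -0.0]
contact_force: [-4.7, 2.5, 3.8]
gripper_width: 0.1
grasp_force: 2.9
```

Request:
carry_out(slide=[[0.001,0,0],[0.002,0,0],[0.002,0,0]], roll=[0,0,0], claw=[0,0,0])

```text
clock: 15.85
position: [606.8, -146.6, 187.3]
ee_rot: [0.999, -0.042, -0.005, -0.0]
contact_force: [-9.0, 3.0, 7.3]
gripper_width: 0.2
grasp_force: 4.9
```

Request:
carry_out(slide=[[-0.015,0,0],[-0.04,0,0],[-0.05,0,-0.05],[-0.06,-0.02,-0.1],[-0.07,-0.04,-0.15],[-0.08,-0.04,-0.2],[-0.08,-0.04,-0.21],[-0.08,-0.04,-0.21]], roll=[0,0,0,0,0,0,0,0], claw=[0,0,0,0,0,0,0,0])

```text
clock: 16.85
position: [533.2, -100.4, 398.2]
ee_rot: [0.999, -0.042, 0.001, -0.0]
contact_force: [-0.1, 0.1, -1.1]
gripper_width: 0.4
grasp_force: 0.0
```

```bash
python3 - <<'E'
from h import *
p=wrist();b,w=find(p);print(b,w,rel(b));togo(529,-92,188,-.09)
C=wcloud(p);u0=wproj(p,[[690,30,40]])[0]
# gap: edge of block far top edge vs back face, per y'
c,s=np.cos(TH),np.sin(TH);D=(C[...,:2]-O)@np.array([[c,-s],[s,c]])
im=p['img'].astype(int);bl=(im[...,2]>im[...,0]+50)&(C[...,2]>30)&(C[...,2]<38)&(p['z_map']>0)
rd=(C[...,2]>40)&(C[...,2]<50)&(D[...,0]>10)&(D[...,0]<35)&(p['z_map']>0)
for y in(-130,-100,-60,0,60,100,130):
    k=np.abs(D[...,1]-y)<6
    print(y,'block far/near',np.percentile(D[bl&k][:,0],[99,1]).round(1),'reader front',np.percentile(D[rd&k][:,0],2).round(1) if (rd&k).sum() else None)
save(p,'w4')
a=wproj(p,[[690,40,0],[690,-320,0],[560,40,0],[560,-320,0]]);l,h=a.min(0).astype(int),a.max(0).astype(int);l=np.maximum(l,0)
cr=p['img'][l[1]:h[1],l[0]:h[0],::-1];f=780/cr.shape[1];cv2.imwrite('pics/c4.png',cv2.resize(cr,None,fx=f,fy=f,interpolation=cv2.INTER_CUBIC));print(l,h)
E
```

```text
[ 6.35711731e+02 -1.46087234e+02 -9.14192628e-02] (279.7291564941406, 40.89371109008789) [ 1.64114255e+00 -6.96843910e+00 -1.91926285e-03]
clock 16.9 pos [ 533.1 -100.4  396.8] yaw -0.085 F [-0.4 -0.8 -0.4]
slide [ -4.8  -8.  208.8] roll 0.3
-130 block far/near [ 21.3 -18.2] reader front 10.2
-100 block far/near [ 21.3 -18.3] reader front 10.9
-60 block far/near [ 21.5 -18.6] reader front 10.2
0 block far/near [ 21.6 -17.1] reader front 10.2
60 block far/near [ 21.3 -17.4] reader front 21.3
100 block far/near [ 21.5 -17.5] reader front 21.6
130 block far/near [ 21.  -18.2] reader front 21.5
[197  41] [487 160]
```

View pics/c4.png

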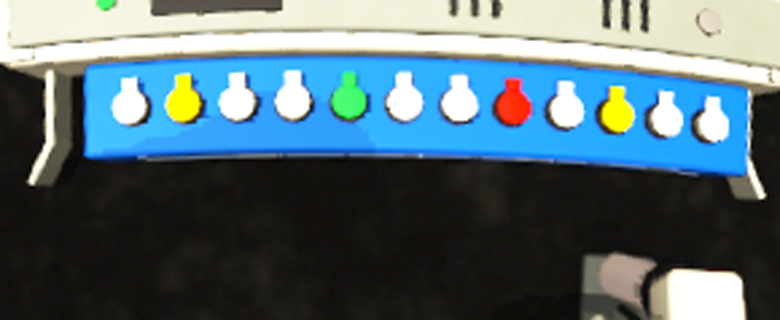

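The picture shows the block flat along the reader's back face, between the cheeks, at x=+1.6 mm and 0.002 rad. The hand is clear and the post hasn't moved.

```bash
python3 -c "
from bench import *
print(job_done())"
```

```text
the job is handed in; nothing more can be done
None
```

The block is docked flat against the reader's back face, within about 0.2 mm and 0.002 rad by the last camera fit, so both plungers should be pressed (inferred from that fit, not read directly). It was only pushed, the hand is clear, and the job was handed in at about 17 s.

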